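Set a cuvette stage on its dial mark with the backlash taken up

ROBOT

A 6-joint arm with a two-finger parallel gripper is mounted at the origin on the work surface. World frame = base frame: x ahead of the robot, y to its left, z up, the work surface at z = 0. Lengths are in m, angles in rad, forces in N, time in s.
With the tool pointing down it reaches from about 0.3 to 0.875 m from the base axis. Payload 6.4 kg.
Tool frame: the origin (TCP) lies midway between the tips of the shut fingers; the grasp point (between the pads) lies 19 mm behind it; z points along the fingers, y is the direction in which the jaws open and shut (so a half turn about z gives the same grasp; the last joint's range is limited). The gripper opens to 85 mm and grips with 20 to 120 N. Pads are 22 mm wide; open, the fingers measure 114 mm over their backs; the gripper's body (76 mm by 85 mm) begins 54 mm behind the grasp point. The pads swing forward as they close: fully open they stand 13 mm farther back than shut.
Start: joints at [-1.43, 0.181, 1.607, -0, 1.354, -0.206], TCP at [0.195, -0.541, 0.231] pointing down, gripper open.
Joint ranges: [-2.99, 2.99], [-0.89, 2.07], [0.3, 2.58], [-1.14, 4.28], [0, 2.63], [-3.12, 3.12]. Speed limits (rad/s): [2.57, 2.57, 3.01, 3.14, 3.14, 3.14].

INTERFACE

Orientations are given as a unit quaternion [w, x, y, z].
In Python, from bench import ctrl gives the robot as it stands. The module is installed in compiled form; this text tells all that it offers.
- The arm moves only by the tool arm_command, never from a script. Its argument "plan" is one flat list of numbers, 4 for each row, row after row: the shift along the tool's x, y, z in mm, then the turn about the tool's z in rad. A call has 1 to 20 rows; each row shifts and turns the commanded pose from where the row before left it, along the tool's axes as they then stand; what a row does not reach is not made up. A row lasts 1/10 s, in which the tool goes at most 50 mm and 8.59 degrees, less where a joint would pass 70% of its speed; a pose out of reach is approached as far as the arm can. A call is refused whole if a number of a shift passes 50 or a number of a turn 0.15, either way. A call with a gripper value outside its range is refused whole. "grip" is the opening, from 0 (shut) to 1 (fully open), set as the call begins (left out, the last holds). The fingers move at their own pace and stop on an object; the grip force is fixed at half the most. Time passes only in rows, so rows that do not move let the fingers close. It gives the time, the measured TCP pose, the force and the opening at its end, in the units of the state.
- ctrl.get_obs(): the state, without advancing time (a new reading comes with each control period).
- ctrl.camera(name): name is "scene" or "top" or "wrist"; returns a dict with "color" (400x640x3 uint8, red, green, blue), "camera_matrix" (3x3 intrinsics, pixels), "eye" and "attitude" of the camera in the world; the wrist camera has in their place "T_tool_cam" (4x4, takes a point from camera to tool coordinates, whose origin is the TCP and whose axes are the flange's). Camera axes: x right, y up, looking along -z (the intrinsics and any distortion apply to the point x, -y, -z); pixel columns grow to the right and rows downward; lengths in m; the calibration is good to about 2 mm. A picture is of the moment at which its call begins: read the wrist's pose just before it. There is no depth.
- ctrl.hand_in(): hands the job in, once; it reports no verdict.
The state is a dict: "time_s": time; "q": joint angles; "dq": joint speeds; "joint_efforts": joint torques, N m; "eef_pos": TCP position; "eef_rot": TCP orientation; "wrist_force": force on the tool from outside, world axes, zero at the start; "torque": the same for the moment, N m; "opening": opening from 0.0 (shut) to 1.0 (fully open).
Only numpy, scipy, OpenCV 4.12 (cv2) and the standard library are available. Lean on these libraries where they do the work, as an engineer would, in place of code of your own. Each camera call takes 0.05 s, during which the arm holds its last target. There are 200 camera calls.

TASK

The cuvette stage stands a little too far forward and its screw has slack, so the dial is only right when it is approached clockwise. Wind the handwheel anticlockwise (seen from above) well past the mark, until you feel the slack go, the screw bite and the screw come lightly up to its end buffer, without forcing it; then wind it back clockwise, stopping with the black dial mark at the index pointer, and let go. Leave the other things on the bench where they are.

Things in the scene. Friction and masses are not known exactly. Their poses are not given: they have to be found in the camera images.
- stage: Grey cuvette stage, fixed to the bench. Origin on the handwheel's upright axis, at bench level; its x axis points from there to the index pointer, y along the bed to the lamp house at its end, z up. Gearbox under the wheel 165 x 150 mm, 70 mm tall; bed 100 mm wide, reaching to y = 325 mm; lamp house 120 mm tall.
- handwheel: Aluminium disc 116 mm across, flat top 89 mm above the bench, turning about the upright axis. Origin on the axis at bench level, x axis to the dial mark. Between wheel and screw is slack of unknown amount (0.7 to 2.2 rad): inside it the wheel turns lightly (about 1 N at the handle); when it is used up, either way, the screw bites and takes about 6 N.
- axis (a point): Centre of the handwheel's flat top, 89 mm above the bench. At the start the wheel stands 0 to 1.3 rad clockwise of the mark, somewhere inside the slack. In reverse (anticlockwise) the screw meets a rubber buffer 0.35 rad of screw turn after the carriage has passed its line; the push at the handle then climbs by about 11 N per 0.1 rad. Whole travel: under one turn.
- index (a point): Tip of the fixed dark steel index pointer on the gearbox (18 mm long, 6 mm wide, top 88 mm above the bench), 66 mm from the axis, just outside the wheel's rim.
- dial_mark (a point): Outer end of the one broad black line (22 x 4 mm) on the handwheel's top, 55 mm from the axis; set when it stands at the index pointer. The thin lines every 12 degrees are only graduations. With the slack taken up clockwise the carriage is on its line exactly when the mark is at the pointer; otherwise it is off by up to the whole slack.
- handle_mid (a point): Middle of the handwheel's black crank handle: an upright round knob spinning freely on its pin, 22 mm across, 48 mm tall (92 to 140 mm above the bench), 45 mm from the axis, exactly opposite the dial mark. This point lies on its centre line 119 mm above the bench. It can be gripped from above and led round the circle without turning the wrist.
- carriage_line (a point): Line on the sliding carriage (steel plate 85 x 50 mm with black holder and glass cuvette, top 103 mm above the bench), 58 mm above the bench. The screw moves it along the stage's y, 8 mm a turn, towards the lamp house (+y) when turned clockwise from above. It starts 0.6 to 1.7 mm too far towards the lamp house.
- bed_line (a point): Fixed steel line on the bed beside the carriage, 46 mm above the bench; the carriage line stands at the same y of the stage when correctly set.
- beaker: Empty glass beaker, 84 mm wide, 100 mm tall, a bystander; origin under its middle.
- bottle: Small yellow dropper bottle, 42 mm wide, 85 mm tall, a bystander; origin under its middle.
- rack: Wooden test-tube rack with four glass tubes, 70 x 190 mm, 118 mm tall, a bystander; origin under its middle.
- pen: Blue marker pen lying flat, 14 mm thick, 139 mm long, a bystander; origin under its middle.
- dish: White ceramic dish, 80 mm wide, 30 mm tall, a bystander; origin under its middle.
- cylinder: Glass measuring cylinder on a round foot, 26 mm wide, 140 mm tall, a bystander; origin under its middle.
- cuvette_box: White plastic box, 45 x 75 mm, 30 mm tall, a bystander; origin under its middle.

How it is judged:
On the way:
1. the screw has been driven in reverse until the carriage is past its line (more than 0.15 mm on the gearbox side) (y of carriage_line in the frame of stage below 0.14985 m), for 0.1 s.
At the end, for the whole second after the job is handed in: The dial mark stands at the index pointer within 5 mm along the rim (about 5 degrees) and the carriage line is within 0.35 mm of the bed line (only so if the slack has been taken up clockwise); the handle is released and nothing moves (y of carriage_line in the frame of stage between 0.14965 and 0.15035 m and y of dial_mark in the frame of stage between -0.005 and 0.005 m and x of dial_mark in the frame of stage above 0.04 m and angular speed of handwheel below 0.05 rad/s); the robot touches nothing.
It fails at once if the screw is forced: pressed on its end buffer with over 25 N (some 22 N of push at the handle) (contact force between dog and buffer above 25 N).
It fails at once if a bystander is pushed more than 20 mm from where it stood (distance of any of beaker, bottle, rack, pen, dish, cylinder, cuvette_box from where it was at the start of the episode above 0.02 m).
It also fails if it takes over 72 s, if anything falls off the work surface, if the arm or the gripper's body presses on something with over 40 N, if the wrist force passes 120 N, or if a joint passes its speed limit or range.

## Working session

There is one attempt and no reset: what is moved stays moved. The work goes in short steps, Python scripts to look and compute and a tool call to move; the robot and the scene stay as the last step left them, time stands still between calls to the robot, and variables do not carry over. Pictures are saved under pics/ and viewed, about 8 in all and at most 12, crops included, and the job is handed in when it is done.

Besides the shell and the picture viewer there is one more tool, called as name(argument=value, ...), one argument or row to a line, values as JSON. arm_command: Moves the arm, as the interface text tells. Its arguments: {"type":"object","properties":{"plan":{"type":"array","items":{"type":"number"}},"grip":{"type":"number"}},"required":["plan"]}

```bash
mkdir -p pics
cat > h.py <<'E'
import numpy as np, cv2
from bench import ctrl
from scipy.spatial.transform import Rotation as R
def rot(a):
    a=np.array(a,float)
    return a if a.shape==(3,3) else R.from_quat(a,scalar_first=True).as_matrix()
def shot(name,fn=None):
    o=ctrl.get_obs(); c=ctrl.camera(name)
    if 'T_tool_cam' in c:
        T=np.array(c['T_tool_cam']); Rt=rot(o['eef_rot'])
        c['e']=np.array(o['eef_pos'])+Rt@T[:3,3]; c['R']=Rt@T[:3,:3]
    else: c['e']=np.array(c['eye']); c['R']=rot(c['attitude'])
    if fn: cv2.imwrite('pics/'+fn,c['color'][:,:,::-1])
    return c
def toplane(c,px,z):
    K=np.array(c['camera_matrix']); u=np.linalg.inv(K)@[px[0],px[1],1]
    d=c['R']@[u[0],-u[1],-u[2]]; return c['e']+d*(z-c['e'][2])/d[2]
def proj(c,p):
    v=c['R'].T@(np.array(p)-c['e']); u=np.array(c['camera_matrix'])@[v[0],-v[1],-v[2]]; return u[:2]/u[2]
E
python3 - <<'E'
from h import *
a=shot('top','top.png'); b=shot('scene','scene.png')
print(ctrl.get_obs())
for c in(a,b): print({k:v for k,v in c.items() if k!='color'})
E
```

```text
{'time_s': 0.1, 'q': array([-1.43029292e+00,  1.81465761e-01,  1.60787875e+00,  3.42431401e-06,
        1.35380067e+00, -2.06294390e-01]), 'dq': array([-0.00098695, -0.00183475, -0.0031878 , -0.00068546,  0.00053669,
        0.00042629]), 'joint_efforts': array([ 4.77814920e-04, -4.45884275e+01, -3.52239490e+01, -3.24446064e-04,
        4.14369075e-03,  1.32079930e-05]), 'eef_pos': array([ 0.19538723, -0.54027346,  0.23048894]), 'eef_rot': array([-7.75790307e-04,  9.85003809e-01,  1.72530851e-01,  2.72018366e-05]), 'wrist_force': array([ 0.15793681, -0.10447805, -0.093143  ]), 'torque': array([0.02416343, 0.00160242, 0.02918431]), 'opening': 1.0032316183967218}
{'camera_matrix': array([[391.38998746,   0.        , 321.38673726],
       [  0.        , 391.38998746, 200.53900377],
       [  0.        ,   0.        ,   1.        ]]), 'eye': array([0.37060956, 0.0123697 , 0.96267917]), 'attitude': array([-0.68192897, -0.07478067,  0.07510476,  0.72369884]), 'e': array([0.37060956, 0.0123697 , 0.96267917]), 'R': array([[-0.05876147,  0.97578964, -0.21066959],
       [-0.99825517, -0.05866432,  0.00671624],
       [-0.00580515,  0.21069666,  0.97753425]])}
{'camera_matrix': array([[473.74634499,   0.        , 323.4141236 ],
       [  0.        , 473.74634499, 192.47697781],
       [  0.        ,   0.        ,   1.        ]]), 'eye': array([ 0.92911253, -0.51070809,  0.77193584]), 'attitude': array([0.88323684, 0.36406401, 0.11532843, 0.27212026]), 'e': array([ 0.92911253, -0.51070809,  0.77193584]), 'R': array([[ 0.82529983, -0.39671942,  0.40186303],
       [ 0.56466715,  0.58681591, -0.58034309],
       [-0.00558625,  0.7058759 ,  0.70831349]])}
```

View pics/top.png

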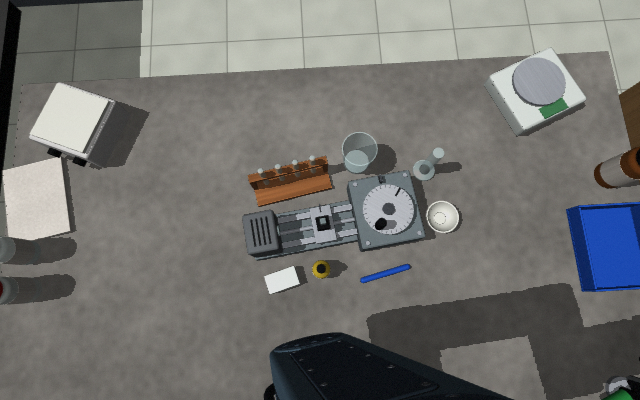

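View pics/scene.png

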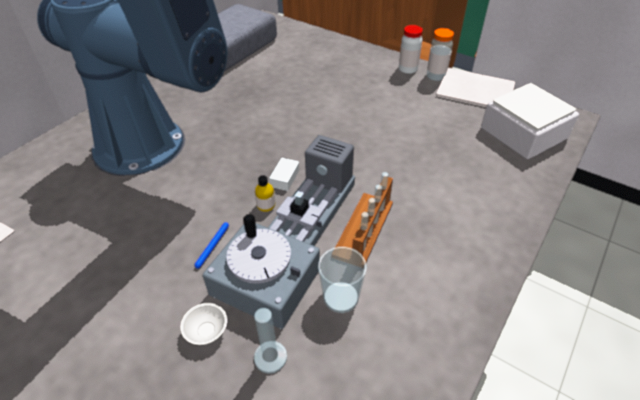

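The wheel is at about (388,209) in the top view, with the pointer at (382,180). The mark is at about (401,190), clockwise of the pointer, and the handle top is near (381,224). The lamp house points towards world +y.

Run:
```python
from h import *
c=shot('top'); im=c['color']; h=cv2.cvtColor(im,cv2.COLOR_RGB2HSV)
m=((h[:,:,2]>150)&(h[:,:,1]<50)).astype(np.uint8)*255; w=np.zeros_like(m); w[175:245,350:420]=m[175:245,350:420]
cs,_=cv2.findContours(w,0,1); k=max(cs,key=cv2.contourArea)
(u,v),s,a=cv2.fitEllipse(cv2.convexHull(k)); print('ell',u,v,s)
C=toplane(c,(u,v),.089); print('centre',C,'diam',np.array(s)/391*(.963-.089))
for n,p,z in[('mark',(402,189),.089),('idx',(382,178),.088),('handle',(381,224),.14),('lamp',(261,231),.12),('lid',(0,0),.089)]:
    P=toplane(c,p,z); d=P-C; print(n,P.round(4),np.hypot(*d[:2]).round(4),np.arctan2(d[1],d[0]).round(3))
x,y=340,160
cv2.imwrite('pics/crop.png',cv2.resize(im[160:250,330:430],None,fx=6,fy=6,interpolation=cv2.INTER_CUBIC)[:,:,::-1])
```

```text
ell 387.6566162109375 208.81878662109375 (48.90019226074219, 51.00368881225586)
centre [ 0.53066454 -0.14272712  0.089     ] diam [0.10930631 0.11400825]
mark [ 0.5748 -0.1799  0.089 ] 0.0578 -0.7
idx [ 0.6039 -0.1367  0.088 ] 0.0735 0.082
handle [ 0.4895 -0.1165  0.14  ] 0.0488 2.574
lamp [0.4926 0.1412 0.12  ] 0.2865 1.704
lid [1.1373 0.8033 0.089 ] 1.1238 1.001
```

View pics/crop.png

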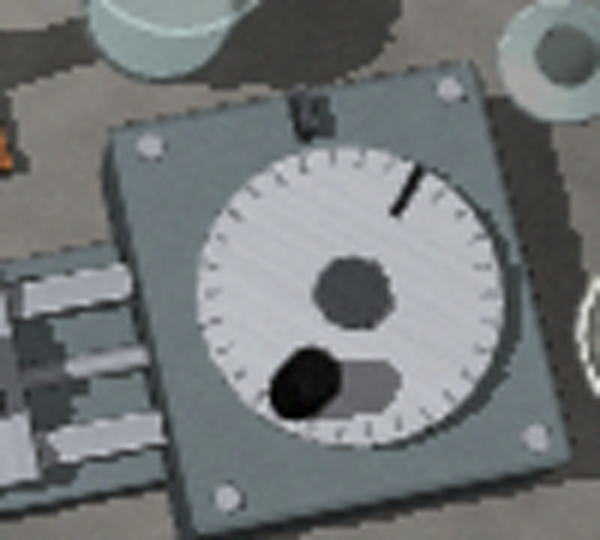

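The crop shows the mark end at (420,168), the centre at (352,295), the pointer tip at about (320,138) and the knob top at about (318,370). I'll move above the handle at the current height.

arm_command(
  plan=[30,-21,0,0,30,-21,0,0,30,-21,0,0,30,-21,0,0,30,-21,0,0,30,-21,0,0,30,-21,0,0,30,-21,0,0,30,-21,0,0,30,-21,0,0,30,-21,0,0,30,-21,0,0,30,-21,0,0,30,-21,0,0,0,0,0,0,0,0,0,0,0,0,0,0],
)

```text
time_s: 1.85
eef_pos: [0.49, -0.1221, 0.231]
eef_rot: [-0.0, 0.985, 0.172, -0.0]
wrist_force: [0.6, -0.8, 0.3]
opening: 0.998
```

Run:
```python
from h import *
c=shot('wrist','w1.png'); o=ctrl.get_obs(); print(o['eef_pos'],o['eef_rot'],c['e'],c['T_tool_cam'])
for p in [(.5307,-.1427,.089),(.4963,-.1137,.14)]: print(proj(c,p))
```

```text
[ 0.48997113 -0.12235195  0.23112389] [ 7.88484078e-06  9.85105219e-01  1.71952453e-01 -2.49156262e-04] [ 0.56282676 -0.09547739  0.37349154] [[ 2.81884131e-05  9.52190131e-01  3.05506060e-01  7.74289869e-02]
 [ 9.99998603e-01  4.83745744e-04 -1.59998887e-03 -3.21170908e-04]
 [-1.67128087e-03  3.05505679e-01 -9.52188788e-01 -1.42515567e-01]
 [ 0.00000000e+00  0.00000000e+00  0.00000000e+00  1.00000000e+00]]
[358.55264892 150.15009868]
[312.56762845 191.70408685]
```

View pics/w1.png

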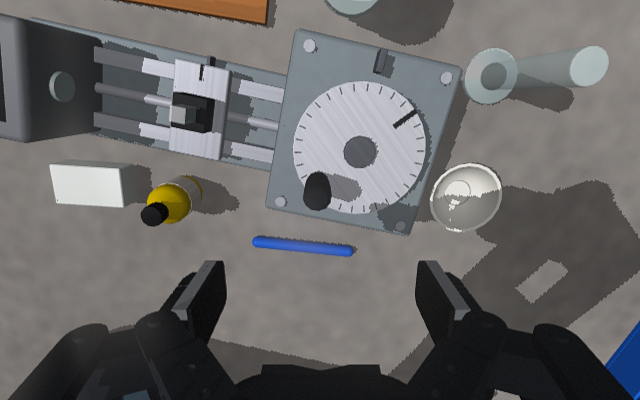

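The wrist view shows the hub at (360,152), the pointer tip at about (378,73), the mark end at (417,111) and the knob around (317,190). All of these match the projections, so I'll refine them.

Run:
```python
from h import *
c=shot('wrist'); im=c['color']; g=cv2.cvtColor(im,cv2.COLOR_RGB2GRAY)
h=cv2.cvtColor(im,cv2.COLOR_RGB2HSV)
m=((h[:,:,2]>150)&(h[:,:,1]<45)).astype(np.uint8)*255; w=np.zeros_like(m); w[60:225,290:430]=m[60:225,290:430]
cs,_=cv2.findContours(w,0,1);k=cv2.convexHull(max(cs,key=cv2.contourArea))
pts=np.array([toplane(c,p,.089)[:2] for p in k[:,0,:]]); 
A=np.c_[2*pts,np.ones(len(pts))];s=np.linalg.lstsq(A,(pts**2).sum(1),rcond=None)[0];r=np.sqrt(s[2]+s[0]**2+s[1]**2)
C=s[:2];print('circle',C,r)
print('hub',toplane(c,(360,152),.089))
ys,xs=np.where(g[165:220,295:340]<32); ys+=165;xs+=295; print('knob px',xs.min(),xs.max(),ys.min(),ys.max(),xs.mean(),ys.mean())
K=toplane(c,(xs.mean(),ys.mean()),.116)[:2]
for n,P in[('mark',toplane(c,(417,111),.089)),('idx',toplane(c,(378,74),.088)),('idxout',toplane(c,(384,49),.088)),('knob',K)]:
    d=P[:2]-C; print(n,P,np.hypot(*d),np.arctan2(d[1],d[0]))
q=[toplane(c,p,.07)[:2] for p in[(309,46),(447,78),(279,201),(401,225)]]
for a,b in[(0,1),(2,3),(2,0)]: d=q[b]-q[a];print(np.hypot(*d),np.arctan2(d[1],d[0]))
```

```text
circle [ 0.52995815 -0.14300595] 0.05752118671933143
hub [ 0.52960597 -0.14481316  0.089     ]
knob px 306 328 173 202 314.6666666666667 179.66666666666666
mark [ 0.57773415 -0.17685473  0.089     ] 0.05855156135824448 -0.6164008364223138
idx [ 0.59350348 -0.13499341  0.088     ] 0.06404849220393585 0.12542971553296262
idxout [ 0.61228419 -0.13224441  0.088     ] 0.08302641929045129 0.12998154552605717
knob [ 0.49955992 -0.11409647] 0.04195009629896711 2.3812916123077077
0.12207002803512262 -1.434055028320548
0.12299572440253323 -1.4312664751096915
0.14078250659193642 0.1266566149368308
```

arm_command(
  plan=[6.3,-4.2,0,0,0,0,20,0,0,0,30,0,0,0,30,0,0,0,25,0,0,0,18,0,0,0,10,0,0,0,0,0,0,0,0,0],
)

```text
time_s: 2.85
eef_pos: [0.4955, -0.1158, 0.099]
eef_rot: [0.0, 0.985, 0.172, 0.0]
wrist_force: [0.7, -0.4, -1.2]
opening: 0.999
```

arm_command(
  plan=[0,0,0,0,0,0,0,0,0,0,0,0,0,0,0,0,0,0,0,0,0,0,0,0,0,0,0,0,0,0,0,0,0,0,0,0,0,0,0,0],
  grip=0,
)

```text
time_s: 3.85
eef_pos: [0.4957, -0.1158, 0.0989]
eef_rot: [0.001, 0.985, 0.172, 0.001]
wrist_force: [1.7, -1.1, 5.8]
opening: 0.237
```

```bash
cat > st.py <<'E'
from h import *
import sys
o=ctrl.get_obs(); C=np.array([.530,-.143]); d=o['eef_pos'][:2]-C
f=np.array(o['wrist_force']);r=d/np.hypot(*d);t=np.array([-r[1],r[0]])
print('t',o['time_s'],'pos',o['eef_pos'].round(4),'r',np.hypot(*d).round(4),'th',np.arctan2(d[1],d[0]).round(3),'Frad',(f[:2]@r).round(2),'Ftan',(f[:2]@t).round(2),'Fz',f[2].round(1),'op',round(o['opening'],3))
E
python3 st.py; python3 -c "
from h import *
shot('wrist','w2.png')"
```

```text
t 3.85 pos [ 0.4957 -0.1158  0.0989] r 0.0437 th 2.471 Frad -1.99 Ftan -0.23 Fz 5.8 op 0.237
```

View pics/w2.png

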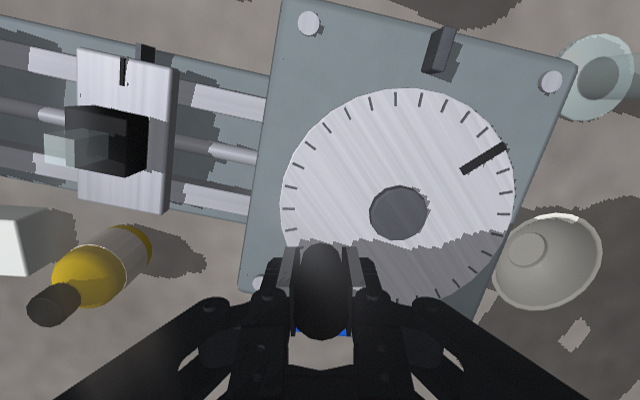

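Gripped: opening 0.237, which fits a 22 mm knob. I'll work out arc increments in tool axes.

```bash
cat > arc.py <<'E'
from h import *
import sys
# arc.py start end step : rows for leading the handle on r=45mm about C
a,b,s=map(float,sys.argv[1:4]); o=ctrl.get_obs(); X=rot(o['eef_rot'])
n=max(1,round(abs(b-a)/s)); th=np.linspace(a,b,n+1); P=45*np.c_[np.cos(th),np.sin(th)]
D=np.diff(P,axis=0)@X[:2,:2]
print(n); print(', '.join(f'{x:.1f}, {y:.1f}, 0, 0' for x,y in D))
E
python3 arc.py 2.48 2.98 .05; python3 arc.py 2.98 3.48 .05
```

```text
10
-1.9, 1.2, 0, 0, -1.8, 1.3, 0, 0, -1.7, 1.4, 0, 0, -1.7, 1.5, 0, 0, -1.6, 1.6, 0, 0, -1.5, 1.7, 0, 0, -1.4, 1.7, 0, 0, -1.3, 1.8, 0, 0, -1.2, 1.9, 0, 0, -1.1, 1.9, 0, 0
10
-1.0, 2.0, 0, 0, -0.9, 2.0, 0, 0, -0.8, 2.1, 0, 0, -0.7, 2.1, 0, 0, -0.6, 2.2, 0, 0, -0.5, 2.2, 0, 0, -0.4, 2.2, 0, 0, -0.3, 2.2, 0, 0, -0.2, 2.2, 0, 0, -0.1, 2.2, 0, 0
```

arm_command(
  plan=[-1.9,1.2,0,0,-1.8,1.3,0,0,-1.7,1.4,0,0,-1.7,1.5,0,0,-1.6,1.6,0,0,-1.5,1.7,0,0,-1.4,1.7,0,0,-1.3,1.8,0,0,-1.2,1.9,0,0,-1.1,1.9,0,0],
)

```text
time_s: 4.9
eef_pos: [0.4875, -0.136, 0.0989]
eef_rot: [0.001, 0.985, 0.172, 0.002]
wrist_force: [6.9, 0.1, 3.0]
opening: 0.236
```

```bash
python3 st.py
```

```text
t 4.9 pos [ 0.4875 -0.136   0.0989] r 0.0431 th 2.98 Frad -6.83 Ftan -1.19 Fz 3.0 op 0.236
```

Tangential force is about 1 N, so it is still in the slack. The radial force is 7 N inward, so I'll shift the circle about 1.5 mm in +x and go on.

arm_command(
  plan=[0.4,2.5,0,0,-0.9,2.0,0,0,-0.8,2.1,0,0,-0.7,2.1,0,0,-0.6,2.2,0,0,-0.5,2.2,0,0,-0.4,2.2,0,0,-0.3,2.2,0,0,-0.2,2.2,0,0,-0.1,2.2,0,0],
)

```text
time_s: 5.9
eef_pos: [0.4899, -0.1574, 0.0988]
eef_rot: [-0.0, 0.985, 0.173, 0.0]
wrist_force: [2.3, 0.8, 9.2]
opening: 0.235
```

```bash
sed -i 's/\.530,-\.143/.5315,-.143/' st.py; python3 st.py;  python3 arc.py 3.48 3.98 .05;  python3 arc.py 3.98 4.48 .05
```

```text
t 5.9 pos [ 0.4899 -0.1574  0.0988] r 0.044 th -2.808 Frad -2.41 Ftan -0.03 Fz 9.2 op 0.235
10
0.0, 2.2, 0, 0, 0.1, 2.2, 0, 0, 0.3, 2.2, 0, 0, 0.4, 2.2, 0, 0, 0.5, 2.2, 0, 0, 0.6, 2.2, 0, 0, 0.7, 2.1, 0, 0, 0.8, 2.1, 0, 0, 0.9, 2.1, 0, 0, 1.0, 2.0, 0, 0
10
1.1, 2.0, 0, 0, 1.2, 1.9, 0, 0, 1.3, 1.8, 0, 0, 1.4, 1.8, 0, 0, 1.5, 1.7, 0, 0, 1.6, 1.6, 0, 0, 1.6, 1.5, 0, 0, 1.7, 1.5, 0, 0, 1.8, 1.4, 0, 0, 1.9, 1.3, 0, 0
```

arm_command(
  plan=[0.0,2.2,-1,0,0.1,2.2,0,0,0.3,2.2,0,0,0.4,2.2,0,0,0.5,2.2,0,0,0.6,2.2,0,0,0.7,2.1,0,0,0.8,2.1,0,0,0.9,2.1,0,0,1.0,2.0,0,0],
)

```text
time_s: 6.9
eef_pos: [0.5007, -0.1745, 0.0988]
eef_rot: [-0.002, 0.985, 0.173, -0.001]
wrist_force: [-0.5, 5.9, 8.4]
opening: 0.235
```

```bash
python3 st.py
```

```text
t 6.9 pos [ 0.5007 -0.1745  0.0988] r 0.044 th -2.346 Frad -3.87 Ftan -4.5 Fz 8.4 op 0.235
```

arm_command(
  plan=[1.1,2.0,0,0,1.2,1.9,0,0,1.3,1.8,0,0,1.4,1.8,0,0],
)

```text
time_s: 7.3
eef_pos: [0.5076, -0.18, 0.0988]
eef_rot: [-0.002, 0.985, 0.173, -0.002]
wrist_force: [-3.5, 5.2, 9.1]
opening: 0.233
```

```bash
python3 st.py; python3 -c "
from h import *
c=shot('wrist');cv2.imwrite('pics/w3.png',c['color'][:,:,::-1])"
```

```text
t 7.3 pos [ 0.5076 -0.18    0.0988] r 0.044 th -2.144 Frad -2.47 Ftan -5.77 Fz 9.1 op 0.233
```

View pics/w3.png

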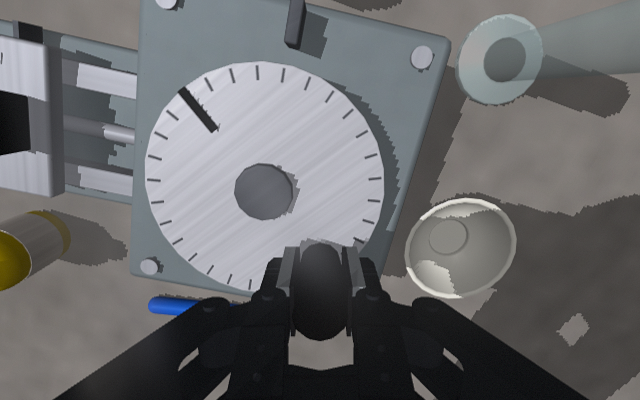

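The wheel has turned with the handle: the mark is now at (180,90), left of the pointer. Tangential force has levelled off near 6 N, so the screw has bitten. By the given numbers the buffer is at least about 0.8 rad after the bite.

arm_command(
  plan=[1.5,1.7,0,0,1.6,1.6,0,0,1.6,1.5,0,0,1.7,1.5,0,0,1.8,1.4,0,0,1.9,1.3,0,0],
)

```text
time_s: 7.95
eef_pos: [0.5198, -0.1855, 0.0988]
eef_rot: [-0.002, 0.985, 0.173, -0.002]
wrist_force: [-4.5, 3.5, 10.3]
opening: 0.232
```

```bash
python3 st.py;python3 arc.py 4.48 4.98 .05;  python3 arc.py 4.98 5.48 .05;python3 arc.py 5.48 5.98 .05
```

```text
t 7.95 pos [ 0.5198 -0.1855  0.0988] r 0.0441 th -1.84 Frad -2.16 Ftan -5.22 Fz 10.3 op 0.232
10
1.9, 1.2, 0, 0, 2.0, 1.1, 0, 0, 2.0, 1.0, 0, 0, 2.1, 0.9, 0, 0, 2.1, 0.8, 0, 0, 2.1, 0.7, 0, 0, 2.2, 0.6, 0, 0, 2.2, 0.5, 0, 0, 2.2, 0.3, 0, 0, 2.2, 0.2, 0, 0
10
2.2, 0.1, 0, 0, 2.2, 0.0, 0, 0, 2.2, -0.1, 0, 0, 2.2, -0.2, 0, 0, 2.2, -0.3, 0, 0, 2.2, -0.4, 0, 0, 2.2, -0.5, 0, 0, 2.2, -0.7, 0, 0, 2.1, -0.8, 0, 0, 2.1, -0.9, 0, 0
10
2.0, -1.0, 0, 0, 2.0, -1.1, 0, 0, 1.9, -1.2, 0, 0, 1.9, -1.3, 0, 0, 1.8, -1.4, 0, 0, 1.7, -1.4, 0, 0, 1.7, -1.5, 0, 0, 1.6, -1.6, 0, 0, 1.5, -1.7, 0, 0, 1.4, -1.8, 0, 0
```

arm_command(
  plan=[1.9,1.2,0,0,2.0,1.1,0,0,2.0,1.0,0,0,0,0,0,0],
)

```text
time_s: 8.35
eef_pos: [0.5268, -0.1869, 0.0989]
eef_rot: [-0.001, 0.985, 0.173, -0.002]
wrist_force: [-3.0, 2.8, 8.9]
opening: 0.235
```

arm_command(
  plan=[2.1,0.9,0,0,2.1,0.8,0,0,0,0,0,0],
)

```text
time_s: 8.65
eef_pos: [0.5312, -0.1873, 0.0989]
eef_rot: [-0.001, 0.985, 0.173, -0.002]
wrist_force: [-3.0, 0.9, 8.0]
opening: 0.237
```

```bash
python3 st.py
```

```text
t 8.65 pos [ 0.5312 -0.1873  0.0989] r 0.0443 th -1.577 Frad -0.87 Ftan -3.0 Fz 8.0 op 0.237
```

arm_command(
  plan=[2.1,0.7,0,0,2.2,0.6,0,0],
)

```text
time_s: 8.85
eef_pos: [0.5352, -0.1872, 0.0988]
eef_rot: [-0.001, 0.985, 0.173, -0.003]
wrist_force: [-6.0, 2.7, 9.3]
opening: 0.235
```

arm_command(
  plan=[2.2,0.5,0,0,2.2,0.3,0,0],
)

```text
time_s: 9.05
eef_pos: [0.5397, -0.1866, 0.0988]
eef_rot: [-0.001, 0.985, 0.173, -0.003]
wrist_force: [-5.4, 0.0, 8.9]
opening: 0.239
```

```bash
python3 st.py
```

```text
t 9.05 pos [ 0.5397 -0.1866  0.0988] r 0.0444 th -1.385 Frad -1.01 Ftan -5.26 Fz 8.9 op 0.239
```

Still on the plateau at about 5.5 N. I'll continue in 0.1 rad steps.

arm_command(
  plan=[2.2,0.2,0,0,2.2,0.1,0,0],
)

```text
time_s: 9.25
eef_pos: [0.544, -0.1857, 0.0988]
eef_rot: [-0.001, 0.985, 0.173, -0.003]
wrist_force: [-5.5, -1.8, 8.0]
opening: 0.234
```

arm_command(
  plan=[2.2,0.0,0,0,2.2,-0.1,0,0],
)

```text
time_s: 9.45
eef_pos: [0.5481, -0.1844, 0.0989]
eef_rot: [-0.0, 0.985, 0.173, -0.003]
wrist_force: [-5.8, -0.6, 7.9]
opening: 0.237
```

```bash
python3 st.py
```

```text
t 9.45 pos [ 0.5481 -0.1844  0.0989] r 0.0446 th -1.189 Frad -1.61 Ftan -5.57 Fz 7.9 op 0.237
```

arm_command(
  plan=[2.2,-0.2,0,0,2.2,-0.3,0,0],
)

```text
time_s: 9.65
eef_pos: [0.5521, -0.1826, 0.0989]
eef_rot: [-0.0, 0.985, 0.173, -0.002]
wrist_force: [-5.9, -4.0, 7.8]
opening: 0.234
```

```bash
python3 st.py
```

```text
t 9.65 pos [ 0.5521 -0.1826  0.0989] r 0.0447 th -1.091 Frad 0.79 Ftan -7.04 Fz 7.8 op 0.234
```

arm_command(
  plan=[1.8,-0.3,0,0,1.3,-0.3,0,0],
)

```text
time_s: 9.85
eef_pos: [0.5549, -0.1811, 0.0989]
eef_rot: [-0.0, 0.985, 0.173, -0.002]
wrist_force: [-5.6, -2.5, 7.2]
opening: 0.233
```

```bash
python3 st.py; python3 arc.py 5.26 5.66 .05
```

```text
t 9.85 pos [ 0.5549 -0.1811  0.0989] r 0.0447 th -1.019 Frad -0.81 Ftan -6.05 Fz 7.2 op 0.233
8
2.2, -0.5, 0, 0, 2.2, -0.6, 0, 0, 2.1, -0.7, 0, 0, 2.1, -0.8, 0, 0, 2.0, -0.9, 0, 0, 2.0, -1.0, 0, 0, 1.9, -1.1, 0, 0, 1.9, -1.2, 0, 0
```

Not yet at the buffer; continuing.

arm_command(
  plan=[2.2,-0.5,0,0,2.2,-0.6,0,0],
)

```text
time_s: 10.05
eef_pos: [0.5581, -0.1792, 0.0989]
eef_rot: [0.0, 0.985, 0.173, -0.003]
wrist_force: [-8.7, -6.0, 8.6]
opening: 0.236
```

```bash
python3 st.py
```

```text
t 10.05 pos [ 0.5581 -0.1792  0.0989] r 0.0449 th -0.937 Frad -0.25 Ftan -10.56 Fz 8.6 op 0.236
```

Tangential force has jumped to 10.6 N and the motion lags, which points to the buffer. One small step will confirm it.

arm_command(
  plan=[1.3,-0.5,0,0,0,0,0,0],
)

```text
time_s: 10.25
eef_pos: [0.559, -0.1785, 0.0988]
eef_rot: [0.0, 0.985, 0.173, -0.003]
wrist_force: [-8.2, -4.4, 8.9]
opening: 0.231
```

```bash
python3 st.py; python3 -c "
from h import *
c=shot('scene');cv2.imwrite('pics/s2.png',cv2.resize(c['color'][130:320,180:380],None,fx=4,fy=3*4/3,interpolation=cv2.INTER_CUBIC)[:600,:,::-1])"
```

```text
t 10.25 pos [ 0.559  -0.1785  0.0988] r 0.0449 th -0.913 Frad -1.56 Ftan -9.16 Fz 8.9 op 0.231
```

Held at rest, it stays at 9 N against about 3 N on the plateau, so it is lightly on the buffer. The implied slack is about 1.7 rad, which is consistent with the given range. Now I'll wind back clockwise.

```bash
python3 arc.py 5.38 4.38 .0625; python3 arc.py 4.38 3.48 .0625
```

```text
16
-2.7, 0.8, 0, 0, -2.7, 0.6, 0, 0, -2.8, 0.5, 0, 0, -2.8, 0.3, 0, 0, -2.8, 0.1, 0, 0, -2.8, -0.1, 0, 0, -2.8, -0.2, 0, 0, -2.8, -0.4, 0, 0, -2.7, -0.6, 0, 0, -2.7, -0.8, 0, 0, -2.7, -0.9, 0, 0, -2.6, -1.1, 0, 0, -2.5, -1.2, 0, 0, -2.4, -1.4, 0, 0, -2.3, -1.6, 0, 0, -2.2, -1.7, 0, 0
14
-2.2, -1.9, 0, 0, -2.1, -2.0, 0, 0, -1.9, -2.2, 0, 0, -1.8, -2.3, 0, 0, -1.6, -2.4, 0, 0, -1.5, -2.5, 0, 0, -1.3, -2.6, 0, 0, -1.2, -2.7, 0, 0, -1.0, -2.7, 0, 0, -0.8, -2.8, 0, 0, -0.6, -2.8, 0, 0, -0.4, -2.9, 0, 0, -0.3, -2.9, 0, 0, -0.1, -2.9, 0, 0
```

arm_command(
  plan=[-2.7,0.8,0,0,-2.7,0.6,0,0,-2.8,0.5,0,0,-2.8,0.3,0,0,-2.8,0.1,0,0,-2.8,-0.1,0,0,-2.8,-0.2,0,0,-2.8,-0.4,0,0,-2.7,-0.6,0,0,-2.7,-0.8,0,0,-2.7,-0.9,0,0,-2.6,-1.1,0,0,-2.5,-1.2,0,0,-2.4,-1.4,0,0,-2.3,-1.6,0,0,-2.2,-1.7,0,0],
)

```text
time_s: 11.9
eef_pos: [0.5186, -0.1847, 0.0991]
eef_rot: [0.0, 0.985, 0.173, -0.001]
wrist_force: [-1.0, -6.5, -1.9]
opening: 0.237
```

```bash
python3 st.py
```

```text
t 11.9 pos [ 0.5186 -0.1847  0.0991] r 0.0437 th -1.871 Frad 6.48 Ftan 0.93 Fz -1.9 op 0.237
```

In the slack (0.9 N). I'll relieve the radial pull with a 1 mm shift in −y and continue.

arm_command(
  plan=[-2.5,-1.0,0,0,-2.1,-2.0,0,0,-1.9,-2.2,0,0,-1.8,-2.3,0,0,-1.6,-2.4,0,0,-1.5,-2.5,0,0,-1.3,-2.6,0,0,-1.2,-2.7,0,0,-1.0,-2.7,0,0,-0.8,-2.8,0,0,-0.6,-2.8,0,0,-0.4,-2.9,0,0],
)

```text
time_s: 13.1
eef_pos: [0.4928, -0.1629, 0.0991]
eef_rot: [0.0, 0.985, 0.173, -0.001]
wrist_force: [-3.1, -9.0, -2.7]
opening: 0.238
```

```bash
python3 st.py; python3 -c "
from h import *
shot('wrist','w4.png')"
```

```text
t 13.1 pos [ 0.4928 -0.1629  0.0991] r 0.0435 th -2.665 Frad 6.9 Ftan 6.53 Fz -2.7 op 0.238
```

View pics/w4.png

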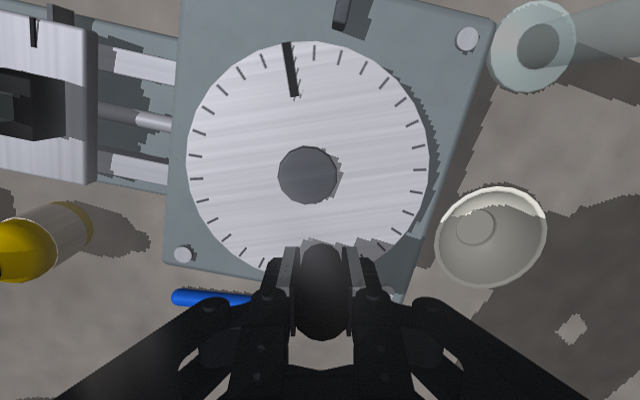

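The screw has bitten clockwise (6.5 N). The mark end is at (288,43), the hub at (307,174) and the pointer tip near (338,27), so I'll compute the remaining angle.

```bash
cat > ang.py <<'E'
from h import *
# mark: darkest connected blob on the wheel face (excluding hub and fingers)
c=shot('wrist'); g=cv2.cvtColor(c['color'],cv2.COLOR_RGB2GRAY); C=np.array([.530,-.1435]); yaw=.128
P=np.array([[toplane(c,(u,v),.089)[:2] for u in range(640)] for v in range(0,260)])-C
r=np.hypot(*P.transpose(2,0,1)); th=np.arctan2(P[...,1],P[...,0])-yaw
m=(g[:260]<60)&(r>.036)&(r<.054)&(abs(th)<1.3)
# weight dominated by the broad line
n,l,s,ce=cv2.connectedComponentsWithStats(m.astype(np.uint8)); k=1+s[1:,4].argmax()
q=P[l==k].mean(0); print('area',s[k,4],'mark rad',th[l==k].mean(),'world',q+C,'px',ce[k])
E
python3 ang.py
python3 - <<'E'
from h import *
c=shot('wrist')
for p,z in [((307,174),.089),((338,27),.088),((288,43),.089),((293,96),.089)]: print(toplane(c,p,z))
E
python3 arc.py 3.62 3.22 .05
```

```text
area 384 mark rad 0.36144055154986776 world [ 0.56986513 -0.12227521] px [293.94010417  72.515625  ]
[ 0.52932327 -0.14238824  0.089     ]
[ 0.5931531  -0.13389938  0.088     ]
[ 0.58011787 -0.11622966  0.089     ]
[ 0.56059478 -0.12495902  0.089     ]
8
-0.2, -2.2, 0, 0, -0.1, -2.2, 0, 0, -0.0, -2.2, 0, 0, 0.1, -2.2, 0, 0, 0.2, -2.2, 0, 0, 0.3, -2.2, 0, 0, 0.4, -2.2, 0, 0, 0.5, -2.2, 0, 0
```

About 0.35 rad remains. I'll advance 0.25 rad and measure again.

arm_command(
  plan=[-0.8,-2.4,0,0,-0.5,-2.3,0,0,0,-2.2,0,0,0.1,-2.2,0,0,0.2,-2.2,0,0],
)

```text
time_s: 13.75
eef_pos: [0.4887, -0.1525, 0.0991]
eef_rot: [0.0, 0.985, 0.173, -0.0]
wrist_force: [0.2, -6.2, -3.1]
opening: 0.234
```

```bash
python3 st.py; python3 ang.py
```

```text
t 13.75 pos [ 0.4887 -0.1525  0.0991] r 0.0438 th -2.924 Frad 1.16 Ftan 6.05 Fz -3.1 op 0.234
area 353 mark rad 0.12586458748721085 world [ 0.57369974 -0.13217122] px [343.20679887  71.39660057]
```

arm_command(
  plan=[0.3,-1.7,0,0,0.3,-1.7,0,0,0.3,-1.6,0,0,0,0,0,0,0,0,0,0],
)

```text
time_s: 14.3
eef_pos: [0.4878, -0.1471, 0.0991]
eef_rot: [-0.0, 0.985, 0.173, -0.0]
wrist_force: [-2.0, -4.6, -2.9]
opening: 0.234
```

```bash
python3 st.py; python3 ang.py; python3 -c "
from h import *
shot('wrist','w5.png')"
```

```text
t 14.3 pos [ 0.4878 -0.1471  0.0991] r 0.0439 th -3.049 Frad 2.46 Ftan 4.44 Fz -2.9 op 0.234
area 380 mark rad -0.005380814768648193 world [ 0.57482017 -0.13798408] px [369.00789474  76.03421053]
```

View pics/w5.png

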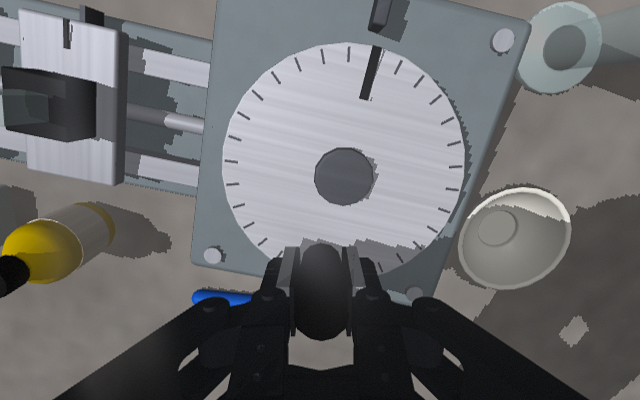

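The mark end (377,46) lines up with the pointer tip (378,28), and the measured angle is −0.005 rad with the slack still loaded clockwise. I'll release and lift.

arm_command(
  plan=[0,0,0,0,0,0,0,0,0,0,0,0,0,0,0,0,0,0,0,0,0,0,0,0,0,0,0,0,0,0,0,0],
  grip=1,
)

```text
time_s: 15.2
eef_pos: [0.4882, -0.1472, 0.0993]
eef_rot: [-0.0, 0.985, 0.173, 0.0]
wrist_force: [-0.3, 0.1, -0.2]
opening: 1.0
```

arm_command(
  plan=[0,0,-10,0,0,0,-20,0,0,0,-30,0,0,0,-30,0,0,0,-30,0,0,0,-10,0,0,0,0,0,0,0,0,0,0,0,0,0],
)

```text
time_s: 16.1
eef_pos: [0.4873, -0.1467, 0.2275]
eef_rot: [-0.001, 0.985, 0.173, -0.001]
wrist_force: [-0.0, 0.4, -0.4]
opening: 0.999
```

```bash
python3 st.py; python3 ang.py; python3 -c "
from h import *
c=shot('wrist'); cv2.imwrite('pics/w6.png',cv2.resize(c['color'][20:240,130:450],None,fx=2.5,fy=2.5,interpolation=cv2.INTER_CUBIC)[:,:,::-1])"
```

```text
t 16.1 pos [ 0.4873 -0.1467  0.2275] r 0.0444 th -3.057 Frad 0.01 Ftan -0.37 Fz -0.4 op 0.999
area 95 mark rad -0.008488521653597102 world [ 0.57474327 -0.13814406] px [347.48421053  83.87368421]
```

View pics/w6.png

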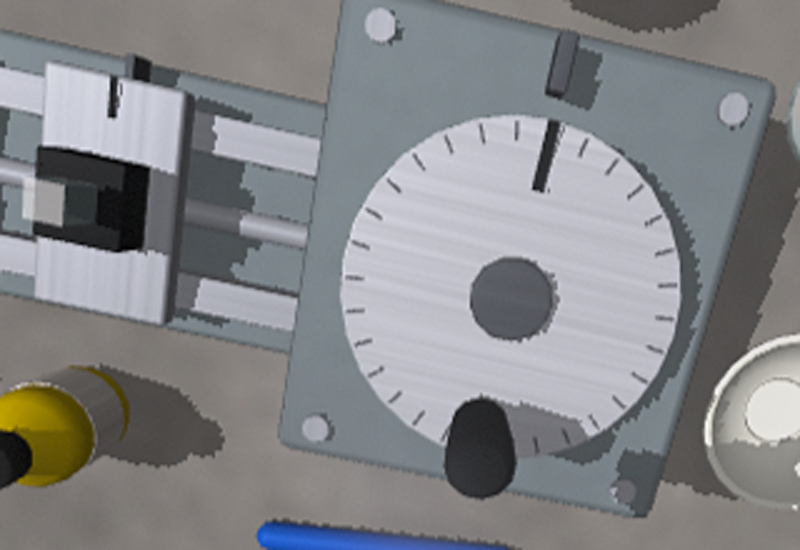

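The mark points at the pointer after release, and the gripper is clear with about zero force.

```bash
python3 -c "
from h import *
print(ctrl.hand_in())"
```

```text
the job is handed in; nothing more can be done
None
```

The stage is set and the job is handed in at about 16 s of the 72 s allowed. No verdict was reported.

- **Reverse:** I gripped the knob from above and led it anticlockwise. The slack ran at about 1 N and the screw bit at about 6 N. About 1.4 rad after the bite the push rose to about 10.6 N, with 9 N held at rest, which I took as the end buffer. I stopped there, well below the 22 N limit at the handle.
- **Wind back:** Going clockwise, the slack ran at about 1 N. The screw was biting again, at about 6 N, by 0.35 rad before the pointer, and it stayed loaded clockwise to the end.
- **Final checks:** After release the wrist camera put the dial mark 0.008 rad (about 0.5 mm along the rim) from the pointer. The wheel had not visibly moved, the gripper was open and lifted clear, and the wrist force was about 0.
- **Not measured:** I did not measure the carriage line against the bed line, because the cameras cannot resolve 0.35 mm. Its position is inferred from the clockwise bite and the mark at the pointer. I also did not measure the bystanders. The bottle, pen, dish and cylinder showed no sign of being touched in the late wrist views. The beaker, rack and cuvette box were not checked again.

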